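# Shut, pin and hold a bone-casting mould

### The job

Get the hinged bone-casting mould ready for the pour: swing its open lid down shut, take the black-handled locating pin out of the wooden block and push it down through the holes of the lid's lug and the lower lug, until its collar is down on the lid's lug. The sprung lifters that part the halves after casting push the lid up a few millimetres, so finish while still holding: keep your grip or hand on the pin, pushing it down firmly so that the two halves are pressed tight together, and do not let go. Leave the spatula in the block and the bones alone.

Things in the scene. Friction and masses are not known exactly. Their poses are not given: they have to be found in the camera images.
- mould: Lower half of an aluminium-framed casting mould with plaster inserts (bone-shaped hollow), on a plywood board 190 x 200 x 12 mm (x, y, z) fixed to the bench. Origin: centre of the board's underside; z up. The half is 140 x 110 mm, its upper (parting) face at z = 45 mm. The hinge runs along the mould's x axis on its +y side (y = +61 mm); the lug with the hole sticks out on its -y side.
- hinge (a point): Middle of the hinge axis, 45 mm above the bench; its axes are parallel to the mould's.
- lid (a joint): Lid angle: 0 = fully shut, grows as the free edge swings up and over to the mould's +y side; 1.57 = upright, end stop 1.75. Stiff hinge: it stays where left, 2 to 5 N at the free edge moves it. Lid 0.4 kg, 140 mm along the hinge, 20 mm thick from parting face to outer face. A lid left on the lifters stays at 0.04; fully shut takes about 8 N down at the lug, 10 to 15 N is ample.
- lifters (a joint): Two sprung steel lifter pins (8 mm thick, at the mould's x = +-60, y = -48 mm) that stand 4 mm proud of the parting face: how far they are pressed down (0 = free, 0.004 m = lid fully shut). They hold a lid that is let go 5 mm open at the lugs.
- lid_front (a point): On the lid's outer face, middle of its frame's front edge, 116 mm from the hinge axis; moves with the lid. Half way to the hinge (61 mm from the axis) a pour funnel, 38 mm wide and 18 mm tall, stands on the outer face.
- lid_hole (a point): Centre of the hole in the lid's lug, at the lug's outer (upper when shut) face, 136 mm from the hinge axis; moves with the lid. Lug 44 mm wide, 10 mm thick, from 116 to 156 mm from the axis, flush with the lid's inner face, so 10 mm lower than the lid's outer face. Hole 12 mm wide. Shut, this point is 55 mm above the bench, straight above the lower hole.
- lower_hole (a point): Centre of the mouth of the hole in the lower lug, at the parting face 45 mm above the bench, at the mould's y = -75 mm. Hole 12 mm wide, straight down through the 12 mm thick lug (44 mm wide in x, y = -55 to -95 mm). Below the lug is 21 mm of free air, then the board.
- pin: The locating pin, upright in one of the block's two holes. Origin at its lower tip, z up along it. Steel shank 10 mm thick, 34 mm long with a 5 mm long point tapering to 5.6 mm; steel collar 24 mm wide, 5 mm thick; round black handle 18 mm thick, from 39 to 77 mm above the tip. 0.08 kg. In the block the collar rests on its top, the handle spans 47 to 85 mm above the bench; it lifts straight out.
- pin_collar (a point): Centre of the underside of the pin's collar, 34 mm above the pin's lower end.
- pin_block: Beech block 50 x 140 x 42 mm (x, y, z), fixed to the bench, origin at the centre of its underside. Two holes 12 mm wide and 38 mm deep in its top at y = -42 and y = +42 mm; one holds the pin, the other the spatula.
- spatula: Plaster spatula standing in the other hole of the block: brown wooden handle 10 mm thick, steel blade 14 mm wide at the top, 95 mm long, its top about 99 mm above the bench. Origin at its lower end. Leave it.
- long_bone: Long foot bone with a flat end and an end with two rollers, 130 mm long, up to 28 mm wide, lying on the bench; origin under its middle. Leave it.
- horn_core: Brown curved horn core, about 140 mm long, lying on the bench. Leave it.
- ankle_bone: Small blocky ankle bone, 36 x 24 x 20 mm, lying on the bench; origin under its middle. Leave it.

How it is judged:
On the way, in this order (a step that is already met when the one before it is completed fails the run):
1. the lid is swung down shut, at least onto the lifters (value of joint lid below 0.07 rad), for 0.2 s.
2. the pin stands through the holes of both lugs (value of joint lid below 0.07 rad and z of pin in the frame of lower_hole below -0.014 m and horizontal distance between pin and lower_hole below 0.004 m and angle between pin's own z axis and vertical below 0.12 rad), for 0.2 s.
At the end, for the whole second after the job is handed in: Still holding: over 3 N between hand and pin; pin upright (0.1 rad) through both lugs, within 4 mm of the holes' axis, collar within 2.5 mm of the lid lug; lid pressed fully shut against the lifters (under 0.012 rad, 1.6 mm gap at the lugs) (value of joint lid below 0.012 rad and z of pin_collar in the frame of lid_hole below 0.0025 m and horizontal distance between each of pin_collar, pin and lower_hole below 0.004 m and angle between pin's own z axis and vertical below 0.1 rad and contact force between any of the fingers, the arm and pin above 3 N); the arm keeps its last pose, push and grip.
It fails at once if a bone on the bench was pushed away (more than 30 mm) (distance of any of long_bone, horn_core, ankle_bone from where it was at the start of the episode above 0.03 m).
It fails at once if the spatula was pulled from the block (moved more than 25 mm) (distance of spatula from where it was at the start of the episode above 0.025 m).
It also fails if it takes over 53 s, if anything falls off the work surface, if the arm or the gripper's body presses on something with over 40 N, if the wrist force passes 120 N, or if a joint passes its speed limit or range.

### The arm

A 6-joint arm with a two-finger parallel gripper is mounted at the origin on the work surface. World frame = base frame: x ahead of the robot, y to its left, z up, the work surface at z = 0. Lengths are in m, angles in rad, forces in N, time in s.
With the tool pointing down it reaches from about 0.375 to 0.9 m from the base axis. Payload 3.1 kg.
Tool frame: the origin (TCP) lies at the centre of the arm's flange, where the gripper is bolted on; the fingertips stand tip_reach ahead of it and the grasp point (between the pads) lies 164 mm ahead of it (tip_reach is the distance from the TCP to the fingertips, in m); z points along the fingers, y is the direction in which the jaws open and shut (so a half turn about z gives the same grasp; the last joint's range is limited). The gripper opens to 87 mm and grips with 3 to 60 N. Pads are 19 mm wide; open, the fingers measure 117 mm over their backs; the gripper's body (75 mm by 190 mm) begins 51 mm behind the grasp point.
Start: joints at [-1.425, 0.527, 1.433, -0, 1.181, -0.178], TCP at [0.199, -0.592, 0.405] pointing down, gripper open.
Joint ranges: [-3.08, 3.08], [-0.75, 2.2], [0.22, 2.44], [-1.43, 4.57], [0, 2.65], [-2.85, 2.85]. Speed limits (rad/s): [2.79, 2.79, 3.14, 3.14, 3.14, 3.14].

### API

Orientations are given as a unit quaternion [x, y, z, w].
In Python, from rig import get_obs, camera, hand_in, tip_reach gives the robot as it stands. The module is installed in compiled form; this text tells all that it offers.
- The arm moves only by the tool servo_tool, never from a script. Its argument "steps" is one flat list of numbers, 5 for each row, row after row: the finger opening in m, from 0 to 0.087, then the shift along the tool's x, y, z in m, then the turn about the tool's z in rad. A call has 1 to 12 rows; each row is the pose to reach, as a shift and turn from the pose commanded when the call began, along the tool's axes at that moment; what a row does not reach only later rows make up. A row lasts 1/8 s, in which the tool goes at most 62.5 mm and 10.7 degrees, less where a joint would pass 70% of its speed; a pose out of reach is approached as far as the arm can. A call with a gripper value outside its range is refused whole. The fingers move at their own pace and stop on an object; "force" is the grip in N (left out, the last holds). Time passes only in rows, so rows that repeat a pose let the fingers close. It gives the time, the measured TCP pose, the force and the opening at its end, in the units of the state.
- get_obs(): the state, without advancing time (a new reading comes with each control period).
- camera(name): name is "scene" or "top" or "wrist"; returns a dict with "pixels" (420x560x3 uint8, blue, green, red), "vertical_fov" (degrees; the focal length in pixels is half the picture's height over the tangent of half this angle, whatever the lens; pixels are square), "cx", "cy" (the principal point, pixels), "D" ([k1, k2, p1, p2, k3] as OpenCV has them; the pictures are not rectified), "T" (4x4, takes a point from camera to world coordinates). Camera axes: x right, y up, looking along -z (the intrinsics and any distortion apply to the point x, -y, -z); pixel columns grow to the right and rows downward; lengths in m; the calibration is good to about 2 mm. A picture is of the moment at which its call begins. There is no depth.
- hand_in(): hands the job in, once; it reports no verdict.
The state is a dict: "time": time; "q": joint angles; "joint_velocities": joint speeds; "joint_torque": joint torques, N m; "position": TCP position; "tool_rot": TCP orientation; "ft_force": force on the tool from outside, world axes, zero at the start; "moment": the same for the moment, N m; "grip_width": finger opening in m.
Only numpy, scipy, OpenCV 4.12 (cv2) and the standard library are available. Lean on these libraries where they do the work, as an engineer would, in place of code of your own. Each camera call takes 0.05 s, during which the arm holds its last target.

## Working session

There is one attempt and no reset: what is moved stays moved. The work goes in short steps, Python scripts to look and compute and a tool call to move; the robot and the scene stay as the last step left them, time stands still between calls to the robot, and variables do not carry over. Pictures are saved under pics/ and viewed, and the job is handed in when it is done.

Besides the shell and the picture viewer there is one more tool, called after "Call:" as a command line: name --argument value ..., lists and objects as JSON in quotes. servo_tool: Moves the arm, as the interface text tells. Its arguments: {"type":"object","properties":{"steps":{"type":"array"},"force":{"type":"number"}},"required":["steps"]}

```bash
mkdir -p pics; cat > h.py <<'E'
import numpy as np, cv2
from rig import get_obs, camera, hand_in, tip_reach
def K(c):
    h,w=c["pixels"].shape[:2]; f=h/2/np.tan(np.radians(c["vertical_fov"])/2)
    return np.array([[f,0,c["cx"]],[0,f,c["cy"]],[0,0,1.]])
def ray(c,u,v):
    p=cv2.undistortPoints(np.array([[[u,v]]],float),K(c),np.array(c["D"],float))[0,0]
    T=np.array(c["T"]); d=T[:3,:3]@np.array([p[0],-p[1],-1.]); return T[:3,3],d
def atz(c,u,v,z):
    o,d=ray(c,u,v); return o+d*(z-o[2])/d[2]
def proj(c,P):
    T=np.array(c["T"]); P=np.atleast_2d(P); q=(P-T[:3,3])@T[:3,:3]; q=q*[1,-1,-1]
    return cv2.projectPoints(q.astype(float),np.zeros(3),np.zeros(3),K(c),np.array(c["D"],float))[0][:,0]
def tri(l):
    A=np.zeros((3,3));b=np.zeros(3)
    for c,u,v in l:
        o,d=ray(c,u,v); d=d/np.linalg.norm(d); M=np.eye(3)-np.outer(d,d); A+=M;b+=M@o
    return np.linalg.solve(A,b)
E
python3 - <<'E'
from h import *
import pickle
print(tip_reach if not callable(tip_reach) else tip_reach()); print(get_obs())
C={}
for n in("scene","top","wrist"):
    c=camera(n);C[n]=c;cv2.imwrite(f"pics/{n}0.png",c["pixels"]);print(n,c["vertical_fov"],c["cx"],c["cy"],c["D"],np.round(c["T"],3).tolist())
pickle.dump(C,open("c0.pkl","wb"))
E
```

```text
0.1822
{'time': 0.0, 'q': array([-1.42450790e+00,  5.28471371e-01,  1.43388768e+00,  4.55730176e-05,
        1.18135624e+00, -1.78487135e-01]), 'joint_velocities': array([ 0.00033124, -0.00123584, -0.00075506, -0.00119664, -0.00047658,
       -0.00106146]), 'joint_torque': array([-9.03128512e-04, -4.40043783e+01, -1.76590240e+01,  6.31198031e-02,
        5.82508149e-02, -1.52128173e-04]), 'position': array([ 0.19942636, -0.5919786 ,  0.40377265]), 'tool_rot': array([ 9.86844899e-01,  1.61666380e-01,  3.81541377e-05, -1.06083926e-03]), 'ft_force': array([ 0.47711433, -0.03614312, -0.1429784 ]), 'moment': array([-0.0226593 ,  0.01112969,  0.00560485]), 'grip_width': 0.08680393151263162}
scene 54.4175227272093 272.8639595456305 206.83576526527733 [-0.01924347  0.          0.          0.          0.        ] [[-0.492, -0.535, 0.687, 1.192], [0.87, -0.283, 0.403, 0.232], [-0.022, 0.796, 0.605, 0.577], [0.0, 0.0, 0.0, 1.0]]
top 44.38811945981147 281.4789245942968 205.22297399620703 [-0.10925905  0.          0.          0.          0.        ] [[0.027, 0.993, -0.117, 0.511], [-1.0, 0.027, -0.004, -0.071], [-0.001, 0.117, 0.993, 1.094], [0.0, 0.0, 0.0, 1.0]]
wrist 67.63126696505556 281.73294720707554 214.2255783331869 [-0.07391233  0.          0.          0.          0.        ] [[0.319, 0.919, 0.23, 0.263], [-0.948, 0.31, 0.075, -0.571], [-0.002, -0.242, 0.97, 0.383], [0.0, 0.0, 0.0, 1.0]]
```

View pics/scene0.png

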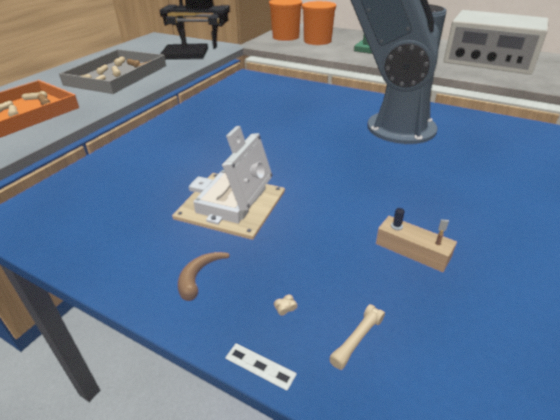

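View pics/top0.png

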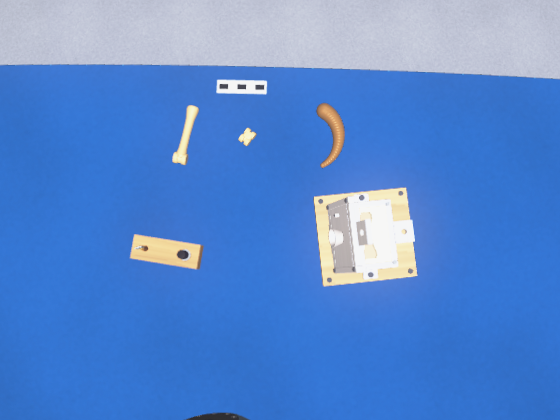

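View pics/wrist0.png

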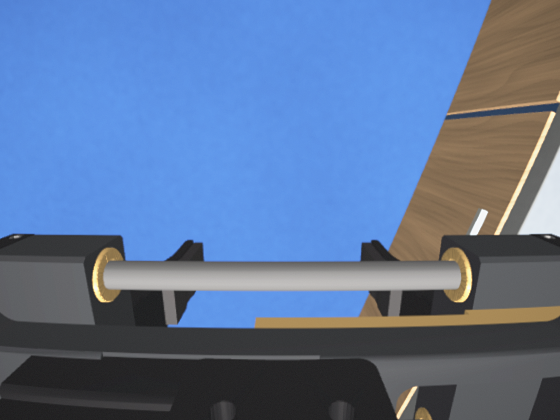

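```bash
python3 - <<'E'
from h import *
import pickle
C=pickle.load(open("c0.pkl","rb"))
t=C["top"]["pixels"];s=C["scene"]["pixels"]
cv2.imwrite("pics/t1.png",cv2.resize(t[180:295,305:425],None,fx=5,fy=5,interpolation=cv2.INTER_CUBIC))
cv2.imwrite("pics/t2.png",cv2.resize(t[225:275,120:210],None,fx=8,fy=8,interpolation=cv2.INTER_CUBIC))
cv2.imwrite("pics/s1.png",cv2.resize(s[120:240,170:290],None,fx=5,fy=5,interpolation=cv2.INTER_CUBIC))
cv2.imwrite("pics/s2.png",cv2.resize(s[200:275,370:465],None,fx=7,fy=7,interpolation=cv2.INTER_CUBIC))
E
```

```text
(no output)
```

View pics/t1.png

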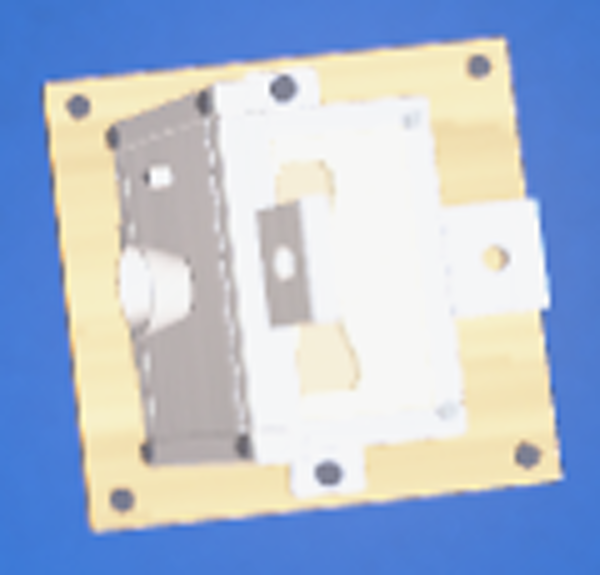

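View pics/t2.png

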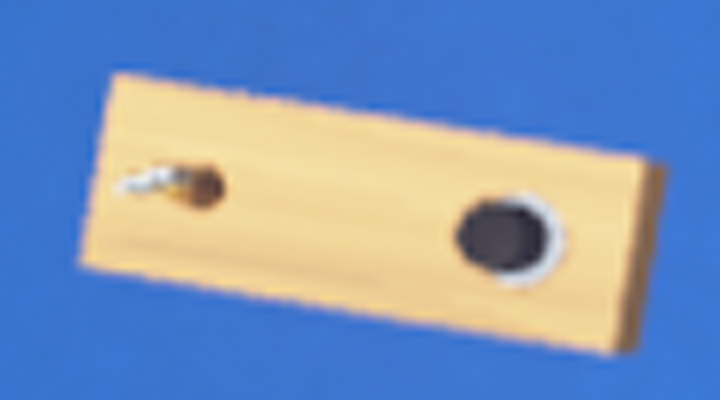

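View pics/s1.png

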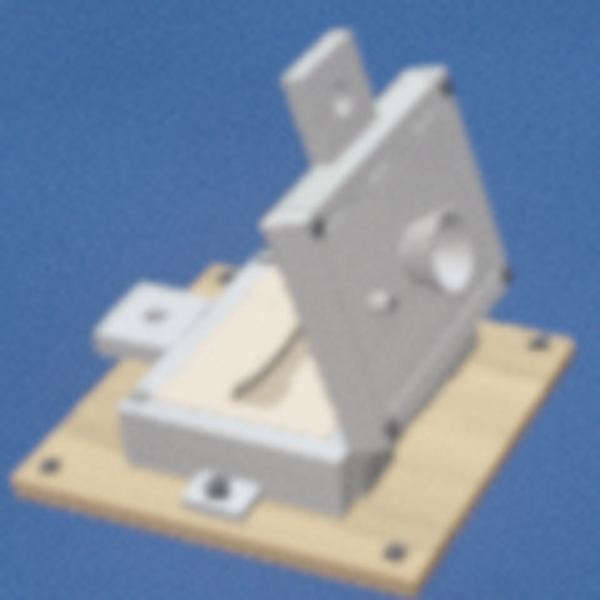

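View pics/s2.png

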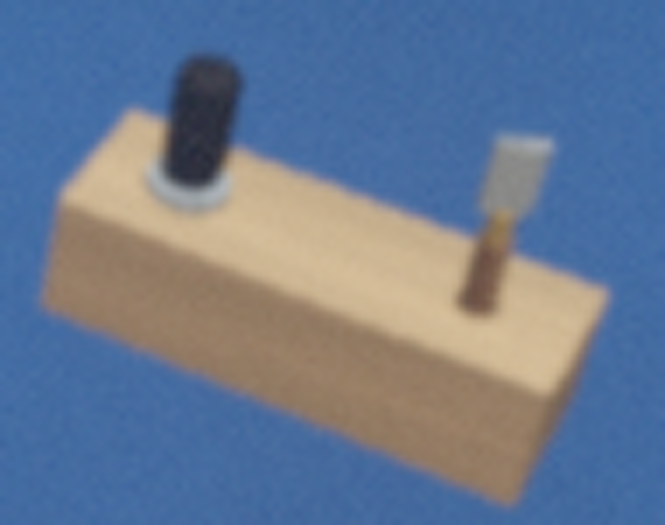

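```bash
python3 - <<'E'
from h import *
import pickle
from scipy.optimize import least_squares
C=pickle.load(open("c0.pkl","rb"));T=C["top"];S=C["scene"]
def px(x,y,u0,v0,s): return ((x+.5)/s-.5+u0,(y+.5)/s-.5+v0)
t1=lambda x,y:px(x,y,305,180,5); t2=lambda x,y:px(x,y,120,225,8); s1=lambda x,y:px(x,y,170,120,5); s2=lambda x,y:px(x,y,370,200,7)
obs=[(T,t1(44,84),(.095,.1,.012)),(T,t1(506,38),(.095,-.1,.012)),(T,t1(562,478),(-.095,-.1,.012)),(T,t1(92,531),(-.095,.1,.012)),(T,t1(496,257),(0,-.075,.045)),
(S,s1(12,480),(.095,-.1,.012)),(S,s1(418,583),(.095,.1,.012)),(S,s1(577,343),(-.095,.1,.012)),(S,s1(156,316),(0,-.075,.045))]
def w(p,P):
    c,s=np.cos(p[2]),np.sin(p[2]); return np.array([p[0]+c*P[0]-s*P[1],p[1]+s*P[0]+c*P[1],P[2]])
f=lambda p,o:np.concatenate([proj(c,w(p,P))[0]-np.array(u) for c,u,P in o])
for o in(obs,obs[:5],obs[5:]):
    r=least_squares(f,[.5,-.25,0],args=(o,));print(np.round(r.x,4),np.round(r.fun,1))
p=least_squares(f,[.5,-.25,0],args=(obs,)).x
print("lower",w(p,(0,-.075,.045)),"hinge",w(p,(0,.061,.045)))
print("top ray lower",atz(T,*t1(496,257),.045),"scene",atz(S,*s1(156,316),.045))
h=tri([(T,*t1(285,262)),(S,*s1(342,104))]);print("lidhole",h)
def lh(p,a,r,n):# r along lid, n outward normal offset
    y=.061-r*np.cos(a)+n*np.sin(a); z=.045+r*np.sin(a)+n*np.cos(a); return w(p,(0,y,z))
g=lambda a:np.concatenate([proj(T,lh(p,a[0],.136,.01))[0]-t1(285,262),proj(S,lh(p,a[0],.136,.01))[0]-s1(342,104)])
r=least_squares(g,[1.2]);a=r.x[0];print("lid",a,r.fun,lh(p,a,.136,.01),"tip",lh(p,a,.156,.01),"front",lh(p,a,.116,.02))
print("pin top",tri([(T,*t2(503,236)),(S,*s2(210,66))]),atz(T,*t2(503,236),.085),atz(S,*s2(210,66),.085), "collar",atz(T,*t2(512,238),.047),atz(S,*s2(188,185),.045))
# block corners
for q in((112,72),(650,158),(612,353),(78,266)): print(np.round(atz(T,*t2(*q),.042),4))
for q in((135,108),(62,192),(610,293),(548,395)): print("s",np.round(atz(S,*s2(*q),.042),4))
print("spat", atz(T,*t2(205,188),.042))
E
```

```text
[ 0.5777 -0.2432  0.1303] [-0.6 -0.2 -0.2 -0.5  0.   0.5 -0.3  0.3 -0.4  0.1 -0.5 -0.4 -0.6 -0.2
 -0.3 -0.6 -0.2  0.2]
[ 0.5779 -0.2439  0.1292] [-0.3 -0.3  0.1 -0.5  0.3  0.5 -0.   0.2 -0.1  0. ]
[ 0.5781 -0.2418  0.1304] [-0.1 -0.1 -0.1  0.1  0.1 -0.4  0.2  0.4]
lower [ 0.58749087 -0.31758952  0.045     ] hinge [ 0.56981674 -0.18274284  0.045     ]
top ray lower [ 0.58764632 -0.31839684  0.045     ] scene [ 0.58674906 -0.31753498  0.045     ]
lidhole [ 0.57402158 -0.21058426  0.17639958]
lid 1.2898132854337954 [-0.12588766  0.40930471 -0.2414251  -1.03323142] [ 0.57346918 -0.21060951  0.17843953] tip [ 0.57418992 -0.21610848  0.1976552 ] front [ 0.57149984 -0.19558418  0.16199687]
pin top [0.5272203  0.12664606 0.08635517] [0.52768973 0.12532633 0.085     ] [0.52453529 0.12782323 0.085     ] collar [0.5278826  0.13037543 0.047     ] [0.52834321 0.12921459 0.045     ]
[0.5673 0.2375 0.042 ]
[0.5495 0.0967 0.042 ]
[0.4996 0.1044 0.042 ]
[0.5171 0.2436 0.042 ]
s [0.4968 0.1047 0.042 ]
s [0.5446 0.0977 0.042 ]
s [0.516  0.2437 0.042 ]
s [0.5652 0.2365 0.042 ]
spat [0.53821048 0.21152011 0.042     ]
```

```bash
cat >> h.py <<'E'
MP=np.array([0.5777,-0.2434,0.130])
def mw(P,p=MP):
    c,s=np.cos(p[2]),np.sin(p[2]); return np.array([p[0]+c*P[0]-s*P[1],p[1]+s*P[0]+c*P[1],P[2]])
def axes():
    from scipy.spatial.transform import Rotation as R
    return R.from_quat(get_obs()["tool_rot"]).as_matrix()
def jaw():
    R=axes(); return np.arctan2(R[1,1],R[0,1])
def rows(targets,yaw=None,z0=0.1822):
    # targets: world points for the point z0 ahead of TCP; prints shift in tool axes
    o=get_obs();R=axes();p=np.array(o["position"])
    for t in targets:
        d=R.T@(np.array(t)-[0,0,-z0]-p); print(np.round(d,4), "turn",None if yaw is None else round((-(yaw-jaw())+np.pi/2)%np.pi-np.pi/2,3))
E
python3 - <<'E'
from h import *
# approach points of tip
c=lambda y,z:mw((0,y,z))
print(c(.075,.26)[:2])
rows([c(.075,.26),c(.075,.185)],0.13)
E
```

```text
[ 0.56797744 -0.16903286]
[ 0.4843 -0.2834 -0.0376] turn -1.376
[ 0.4843 -0.2832  0.0374] turn -1.376
```

Call:
servo_tool --steps '[0,0.05,-0.03,-0.04,-0.15,0,0.1,-0.058,-0.04,-0.3,0,0.15,-0.088,-0.04,-0.45,0,0.2,-0.117,-0.04,-0.6,0,0.25,-0.146,-0.04,-0.75,0,0.3,-0.175,-0.04,-0.9,0,0.35,-0.205,-0.04,-1.05,0,0.4,-0.234,-0.04,-1.2,0,0.45,-0.263,-0.04,-1.376,0,0.484,-0.283,-0.04,-1.376,0,0.484,-0.283,-0.04,-1.376]' --force 40

```text
time: 1.52
position: [0.5691, -0.1672, 0.4443]
tool_rot: [0.658, 0.753, 0.0, -0.0]
ft_force: [-0.2, 0.2, -0.3]
grip_width: 0.0008
```

```bash
python3 - <<'E'
from h import *
print(jaw())
c=lambda y,z:mw((0,y,z))
T=[c(.075,.180),c(.05,.180)]
for a in [1.3,1.2,1.1,1.0,.9,.8,.7,.6,.5,.4,.3,.2,.1,.05,.02]:
    r=.142;n=.010
    T.append(c(.061-r*np.cos(a)+n*np.sin(a)+.0095,.045+r*np.sin(a)+n*np.cos(a)))
rows(T,.13)
cam=camera("scene");cv2.imwrite("pics/s3.png",cam["pixels"])
cam=camera("wrist");cv2.imwrite("pics/w3.png",cam["pixels"])
E
```

```text
0.13444729176772555
[-0.0017 -0.0014  0.0821] turn 0.004
[-0.0267 -0.0015  0.0821] turn 0.004
[-0.0345 -0.0015  0.0776] turn 0.004
[-0.0483 -0.0016  0.0811] turn 0.004
[-0.0617 -0.0016  0.086 ] turn 0.004
[-0.0745 -0.0017  0.0922] turn 0.004
[-0.0866 -0.0017  0.0996] turn 0.004
[-0.098  -0.0018  0.1082] turn 0.004
[-0.1084 -0.0018  0.1179] turn 0.004
[-0.1178 -0.0019  0.1286] turn 0.004
[-0.126  -0.0019  0.1402] turn 0.004
[-0.1331 -0.0019  0.1525] turn 0.004
[-0.1389 -0.002   0.1655] turn 0.004
[-0.1434 -0.002   0.179 ] turn 0.004
[-0.1465 -0.002   0.1929] turn 0.004
[-0.1476 -0.002   0.1999] turn 0.004
[-0.148  -0.002   0.2042] turn 0.004
```

View pics/s3.png

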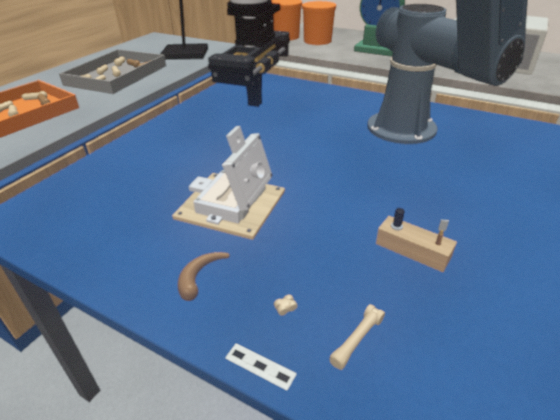

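View pics/w3.png

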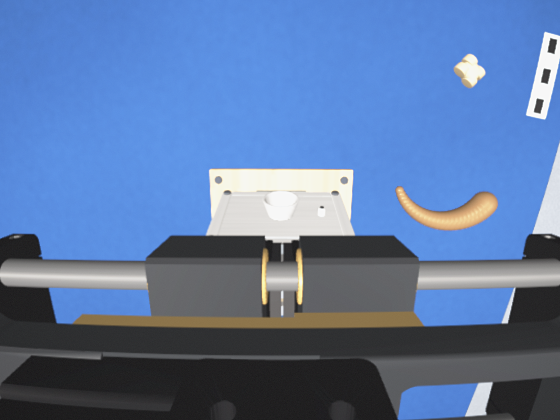

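```bash
python3 - <<'E'
from h import *
c=camera("scene");print(proj(c,[[0.569,-0.167,0.262]]))
c=camera("wrist");print(proj(c,[[0.569,-0.167,0.262]]),np.round(c["T"],3))
# funnel/ lid corners check
def L(x,r,n,a): return mw((x,.061-r*np.cos(a)+n*np.sin(a),.045+r*np.sin(a)+n*np.cos(a)))
for a in(1.2,1.29,1.35): print(a,proj(c,[L(.07,.006,.02,a),L(-.07,.006,.02,a),L(0,.061,.038,a)]).round(0).tolist())
print(proj(c,[mw((.095,.1,.012)),mw((-.095,.1,.012))]))
E
```

```text
[[254.92088437 104.16447055]]
[[284.43152941 254.37111915]] [[ 0.992 -0.126 -0.03   0.56 ]
 [ 0.129  0.962  0.24  -0.105]
 [-0.001 -0.242  0.97   0.424]
 [ 0.     0.     0.     1.   ]]
1.2 [[341.0, 191.0], [223.0, 191.0], [282.0, 203.0]]
1.29 [[341.0, 190.0], [223.0, 190.0], [282.0, 197.0]]
1.35 [[341.0, 189.0], [223.0, 189.0], [282.0, 193.0]]
[[354.5547771  167.85565956]
 [209.77283518 167.90078813]]
```

Call:
servo_tool --steps '[0,0,-0.002,0.04,0,0,0,-0.002,0.079,0,0,-0.015,-0.002,0.079,0,0,-0.025,-0.002,0.078,0,0,-0.034,-0.002,0.078,0,0,-0.041,-0.002,0.079,0,0,-0.048,-0.002,0.081,0,0,-0.055,-0.002,0.0835,0,0,-0.062,-0.002,0.086,0,0,-0.068,-0.002,0.089,0,0,-0.0745,-0.002,0.092,0,0,-0.0745,-0.002,0.092,0]'

```text
time: 3.22
position: [0.5753, -0.2444, 0.352]
tool_rot: [0.66, 0.751, -0.0, -0.001]
ft_force: [0.6, 1.1, 0.8]
grip_width: 0.0009
```

```bash
python3 - <<'E'
from h import *
for n in("scene",):
    c=camera(n);cv2.imwrite("pics/s4.png",cv2.resize(c["pixels"][60:260,150:350],None,fx=3,fy=3))
E
```

```text
(no output)
```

View pics/s4.png

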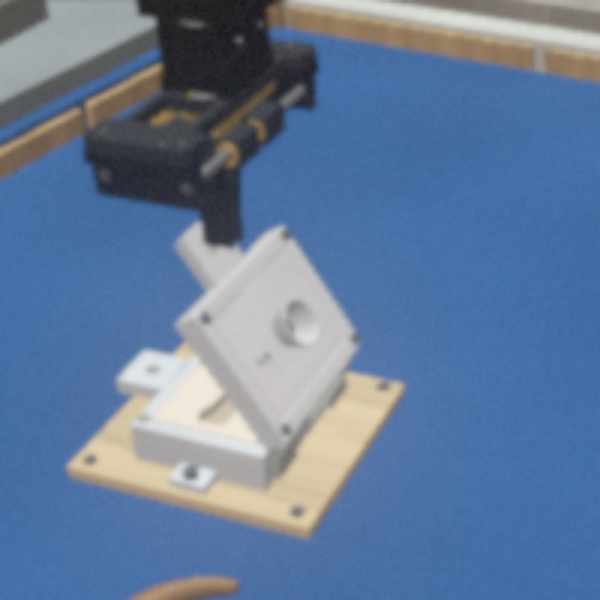

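Call:
servo_tool --steps '[0,-0.012,0,0.0075,0,0,-0.0235,0,0.016,0,0,-0.034,0,0.026,0,0,-0.0433,0,0.0365,0,0,-0.0515,0,0.048,0,0,-0.0586,0,0.0605,0,0,-0.0644,0,0.0735,0,0,-0.0689,0,0.087,0,0,-0.0705,0,0.094,0,0,-0.072,0,0.101,0,0,-0.072,0,0.101,0]'

```text
time: 4.65
position: [0.5848, -0.3151, 0.2512]
tool_rot: [0.66, 0.752, 0.0, -0.0]
ft_force: [0.7, 0.2, -0.7]
grip_width: 0.0004
```

```bash
python3 - <<'E'
from h import *
c=camera("scene");cv2.imwrite("pics/s5.png",cv2.resize(c["pixels"][60:260,150:350],None,fx=3,fy=3))
E
```

```text
(no output)
```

View pics/s5.png

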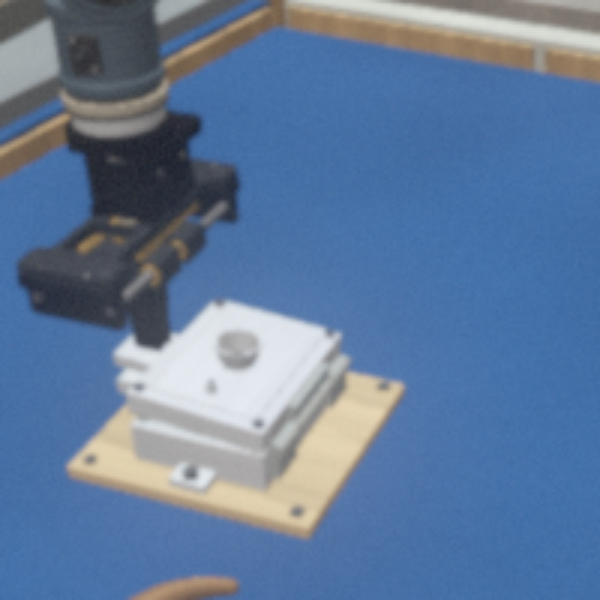

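Call:
servo_tool --steps '[0,0,0,0.006,0,0,0,0,0.009,0,0,0,0,0.011,0,0,0,0,0.011,0,0,0,0,0.011,0]'

```text
time: 5.32
position: [0.585, -0.3153, 0.2414]
tool_rot: [0.66, 0.752, -0.0, 0.001]
ft_force: [-1.0, 0.5, 5.7]
grip_width: 0.0006
```

```bash
python3 - <<'E'
from h import *
rows([(0.528,0.1285,0.22),(0.528,0.1285,0.068)],-0.126,.164)
E
```

```text
[ 0.4473  0.0011 -0.143 ] turn 0.256
[0.4474 0.001  0.009 ] turn 0.256
```

Call:
servo_tool --steps '[0.03,0,0,-0.05,0,0.06,0,0,-0.1,0,0.06,0.05,0,-0.14,0.05,0.06,0.1,0,-0.14,0.1,0.06,0.155,0,-0.14,0.15,0.06,0.21,0,-0.14,0.2,0.06,0.265,0,-0.14,0.256,0.06,0.32,0,-0.14,0.256,0.06,0.375,0,-0.14,0.256,0.06,0.42,0.001,-0.14,0.256,0.06,0.447,0.001,-0.14,0.256,0.06,0.447,0.001,-0.14,0.256]'

```text
time: 6.82
position: [0.5272, 0.1299, 0.3803]
tool_rot: [0.749, 0.663, -0.0, -0.0]
ft_force: [0.6, -0.6, -0.8]
grip_width: 0.0603
```

```bash
python3 - <<'E'
from h import *
import pickle
o=get_obs();print(o["position"],o["ft_force"],jaw())
C={}
for n in("scene","top","wrist"):
    C[n]=camera(n)
pickle.dump(C,open("c6.pkl","wb"))
cv2.imwrite("pics/w6.png",C["wrist"]["pixels"])
cv2.imwrite("pics/t6.png",cv2.resize(C["top"]["pixels"][180:295,305:425],None,fx=5,fy=5,interpolation=cv2.INTER_CUBIC))
cv2.imwrite("pics/s6.png",cv2.resize(C["scene"]["pixels"][150:240,170:290],None,fx=5,fy=5,interpolation=cv2.INTER_CUBIC))
E
```

```text
[0.52715039 0.12994928 0.3802993 ] [ 0.60298585 -0.61683672 -0.81221899] -0.12240904645985823
```

View pics/w6.png

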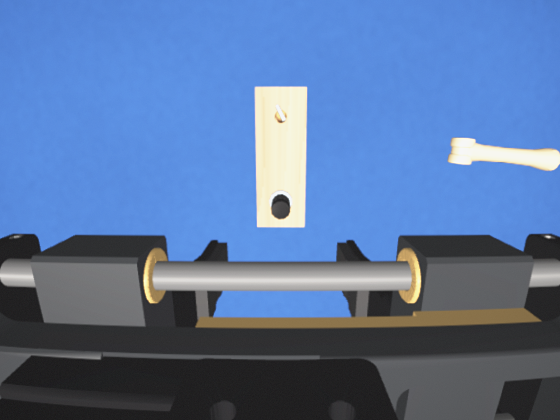

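View pics/t6.png

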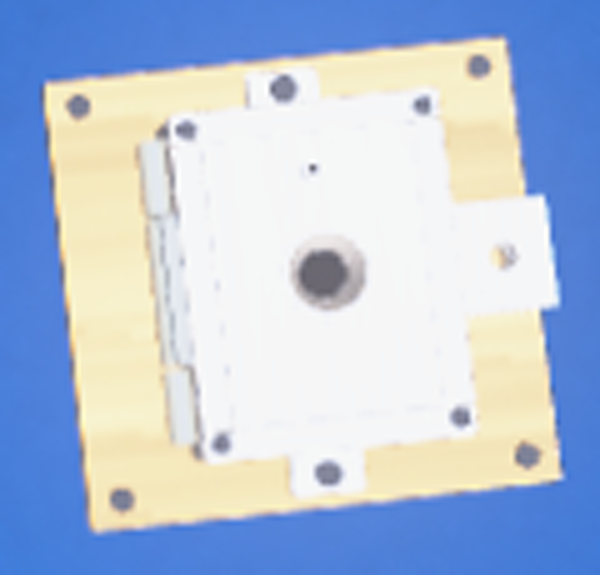

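View pics/s6.png

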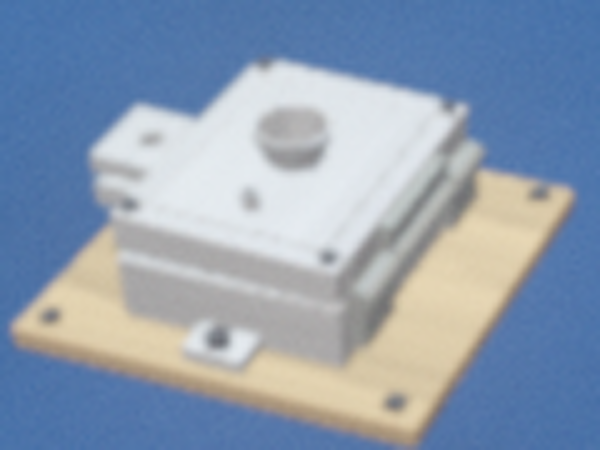

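```bash
python3 - <<'E'
from h import *
import pickle
C=pickle.load(open("c6.pkl","rb"));W=C["wrist"];T=C["top"];S=C["scene"]
c=W["pixels"][70:240,240:325];cv2.imwrite("pics/w6c.png",cv2.resize(c,None,fx=4,fy=3.5,interpolation=cv2.INTER_CUBIC))
q=[atz(W,*p,.042) for p in((255,87),(307,87),(304.5,227),(256,227))];print(np.round(q,4));
ctr=np.mean(q,0);yd=(q[0]+q[1]-q[2]-q[3]);yd/=np.linalg.norm(yd);print(ctr,yd,"pin",ctr-.042*yd)
g=W["pixels"][190:222,268:296].max(axis=2)<70
ys,xs=np.nonzero(g);print("dark",xs.min()+268,xs.max()+268,ys.min()+190,ys.max()+190)
print("handle top",atz(W,281,207,.085))
px=lambda x,y,u0,v0,s:((x+.5)/s-.5+u0,(y+.5)/s-.5+v0)
print("hole top",atz(T,*px(504,257,305,180,5),.0604),"scene",atz(S,*px(151,139,170,150,5),.0604),mw((0,-.0745,.06)))
E
```

```text
[[0.517  0.2428 0.042 ]
 [0.5665 0.2365 0.042 ]
 [0.5488 0.0979 0.042 ]
 [0.498  0.1043 0.042 ]]
[0.53255367 0.17035871 0.042     ] [0.13130869 0.99134153 0.        ] pin [0.5270387  0.12872236 0.042     ]
dark 273 288 195 217
handle top [0.52823716 0.13206767 0.085     ]
hole top [ 0.58660134 -0.31803127  0.0604    ] scene [ 0.5872628  -0.31758559  0.0604    ] [ 0.58735774 -0.31727136  0.06      ]
```

View pics/w6c.png

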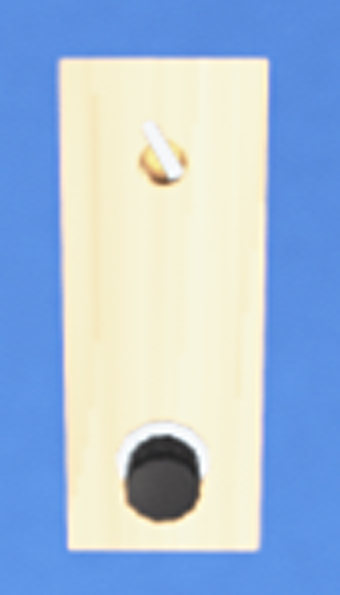

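Call:
servo_tool --steps '[0.06,0,0,0.05,0,0.06,0,0,0.1,0,0.06,0,0,0.13,0,0.06,0,0,0.148,0,0.06,0,0,0.148,0,0,0,0,0.148,0,0,0,0,0.148,0,0,0,0,0.148,0,0,0,0,0.148,0,0,0,0,0.148,0]' --force 50

```text
time: 8.22
position: [0.5277, 0.1283, 0.233]
tool_rot: [0.75, 0.661, -0.0, -0.0]
ft_force: [-3.5, 0.1, 3.4]
grip_width: 0.0181
```

```bash
python3 - <<'E'
from h import *
o=get_obs();print(o["position"],o["ft_force"],o["grip_width"])
c=camera("wrist");cv2.imwrite("pics/w7.png",c["pixels"])
c=camera("scene");cv2.imwrite("pics/s7.png",cv2.resize(c["pixels"][130:280,340:480],None,fx=4,fy=4))
E
```

```text
[0.52770866 0.12830606 0.23296469] [-3.54888425  0.05907123  3.41765297] 0.01806505657742825
```

View pics/w7.png

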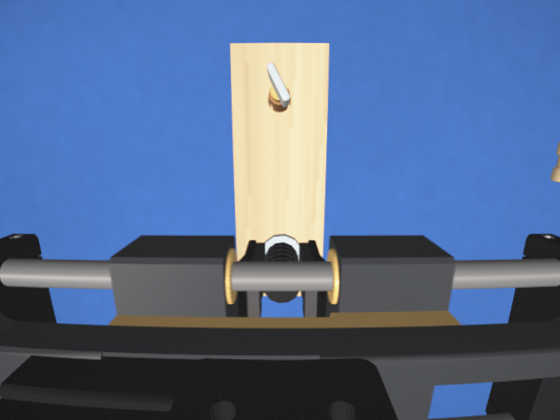

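View pics/s7.png

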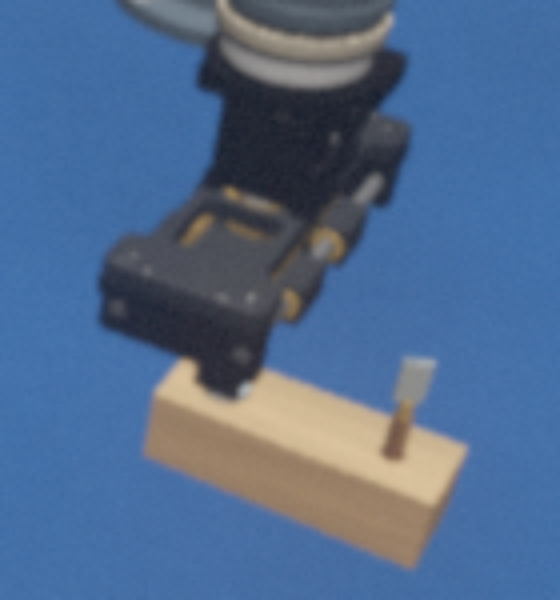

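```bash
python3 - <<'E'
from h import *
c=camera("wrist");cv2.imwrite("pics/w7c.png",cv2.resize(c["pixels"][225:305,240:325],None,fx=7,fy=7,interpolation=cv2.INTER_CUBIC))
o=get_obs();R=axes();print(jaw())
for v in(234,235,236): 
  P=atz(c,282,v,.047);print(v,P,R.T@(P-o["position"]))
for P in((.5277,.1283,.0),(.5277,.1295,0),(.5277,.1307,0)):
  P=np.array(P);e=R[:,0]*.012;print(proj(c,[P+e+[0,0,.047],P+[0,0,.085],P+e*.75+[0,0,.085],P-e*.75+[0,0,.085]]).round(1).tolist())
E
```

```text
-0.12589339933865742
234 [0.53005537 0.1417183  0.047     ] [0.01361185 0.00083824 0.18594049]
235 [0.52998274 0.14114407 0.047     ] [0.01303305 0.00083828 0.1859405 ]
236 [0.52990997 0.14056886 0.047     ] [0.01245325 0.00083832 0.18594052]
[[280.8, 236.8], [280.5, 288.8], [280.5, 270.2], [280.5, 306.7]]
[[280.5, 234.7], [280.2, 286.4], [280.2, 267.7], [280.2, 304.4]]
[[280.3, 232.7], [279.8, 284.0], [279.8, 265.2], [279.9, 302.0]]
```

View pics/w7c.png

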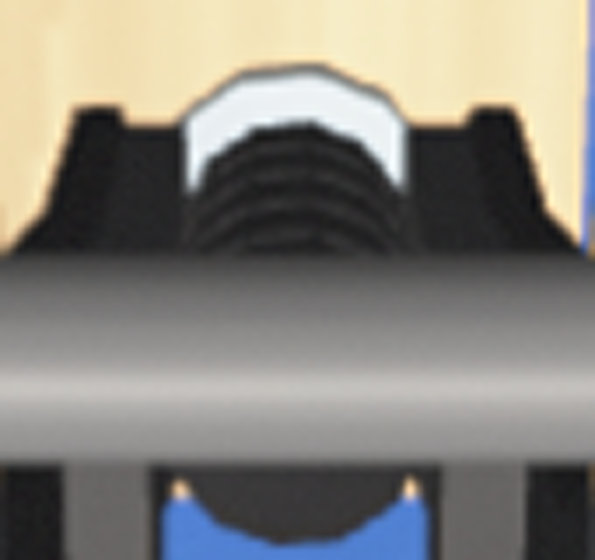

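Call:
servo_tool --steps '[0,0,0,-0.02,0,0,0,0,-0.04,0,0,0,0,-0.07,0,0,0,0,-0.1,0,0,0,0,-0.12,0,0,0,0,-0.12,0]' --force 60

```text
time: 9.12
position: [0.5284, 0.1283, 0.354]
tool_rot: [0.75, 0.661, 0.001, 0.001]
ft_force: [0.9, -1.1, -2.4]
grip_width: 0.0168
```

```bash
python3 - <<'E'
from h import *
o=get_obs();print(o["position"],o["ft_force"],o["grip_width"])
c=camera("wrist");cv2.imwrite("pics/w8.png",cv2.resize(c["pixels"][225:305,240:325],None,fx=7,fy=7,interpolation=cv2.INTER_CUBIC))
c=camera("scene");cv2.imwrite("pics/s8.png",cv2.resize(c["pixels"][80:230,340:480],None,fx=4,fy=4))
rows([(0.587-.0014*-.13,-.3176-.0014,.115),(0.587+.0002,-.3176-.0014,.065)],.13,.225)
E
```

```text
[0.52835541 0.12825884 0.35398688] [ 0.85060808 -1.10111896 -2.4065599 ] 0.01682465667688463
[-0.4361  0.1153  0.0121] turn -0.256
[-0.4361  0.1154  0.0621] turn -0.256
```

View pics/s8.png

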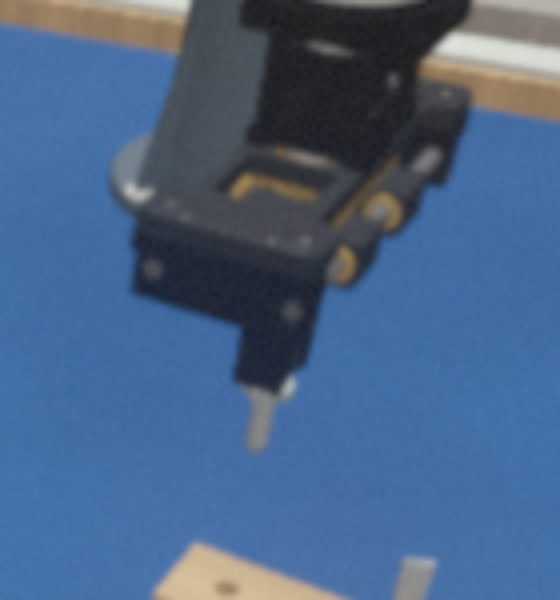

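View pics/w8.png

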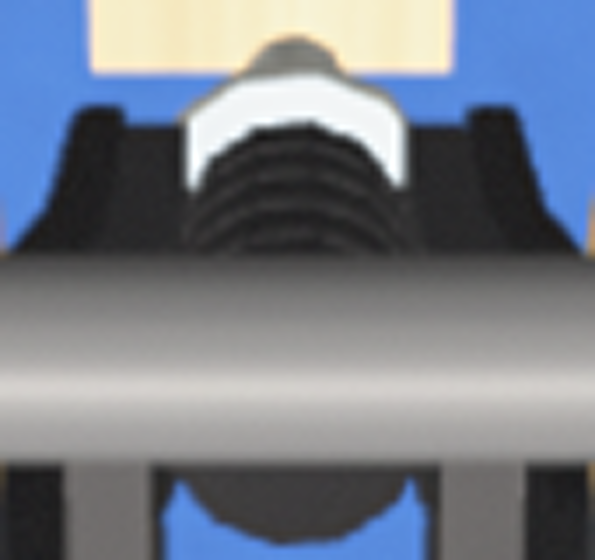

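Call:
servo_tool --steps '[0,-0.03,0.008,0,-0.03,0,-0.08,0.021,0,-0.08,0,-0.13,0.034,0,-0.13,0,-0.18,0.048,0,-0.18,0,-0.23,0.061,0,-0.23,0,-0.28,0.074,0,-0.256,0,-0.33,0.087,0,-0.256,0,-0.38,0.1,0,-0.256,0,-0.415,0.11,0.005,-0.256,0,-0.436,0.115,0.012,-0.256,0,-0.436,0.115,0.012,-0.256,0,-0.436,0.115,0.012,-0.256]'

```text
time: 10.72
position: [0.587, -0.3172, 0.34]
tool_rot: [0.659, 0.752, 0.0, -0.001]
ft_force: [0.0, -0.0, -0.8]
grip_width: 0.0167
```

```bash
python3 - <<'E'
from h import *
import pickle
o=get_obs();print(o["position"],o["ft_force"],o["grip_width"],jaw())
C={n:camera(n) for n in("wrist","scene","top")}
pickle.dump(C,open("c9.pkl","wb"))
c=C["wrist"];cv2.imwrite("pics/w9.png",cv2.resize(c["pixels"][180:305,220:345],None,fx=6,fy=4.5,interpolation=cv2.INTER_CUBIC))
R=axes();p=np.array(o["position"])
for dx in(0,.0014,.002): print(proj(c,[p+R@[dx+.0028,0,.225],p+R@[dx+.012,0,.186],p+R@[dx-.009,0,.148]]).round(1).tolist())
print("hole",proj(c,[[.587,-.3176,.0604]]))
c=C["scene"];cv2.imwrite("pics/s9.png",cv2.resize(c["pixels"][120:220,160:280],None,fx=5,fy=5,interpolation=cv2.INTER_CUBIC))
print(proj(c,[p+R@[.0014,0,.225]]),proj(c,[[.587,-.3176,.0604]]))
E
```

```text
[ 0.58697724 -0.31723555  0.33996324] [ 0.03997049 -0.02866016 -0.81572612] 0.016658364412496667 0.13089198366204316
[[281.1, 232.1], [280.8, 237.0], [280.6, 306.9]]
[[281.1, 230.2], [280.8, 234.6], [280.6, 304.1]]
[[281.1, 229.3], [280.8, 233.6], [280.5, 303.0]]
hole [[281.36370997 216.94973678]]
[[197.45518819 157.0973047 ]] [[199.86442963 177.34352866]]
```

View pics/w9.png

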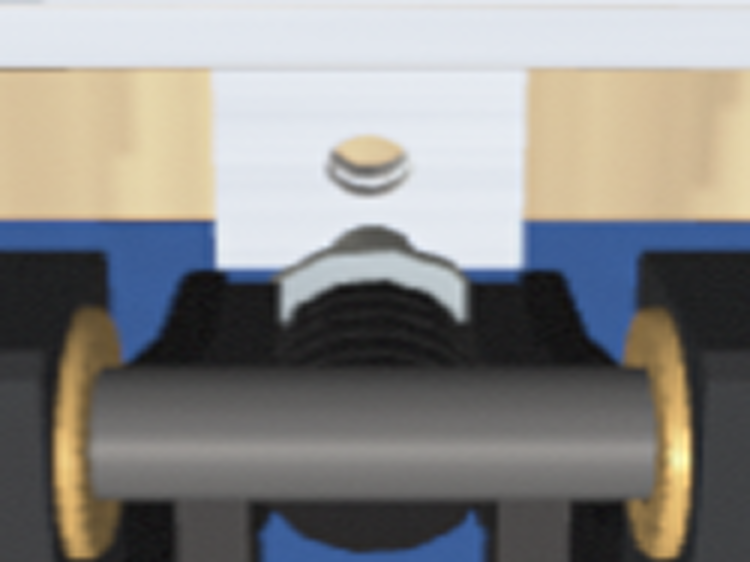

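View pics/s9.png

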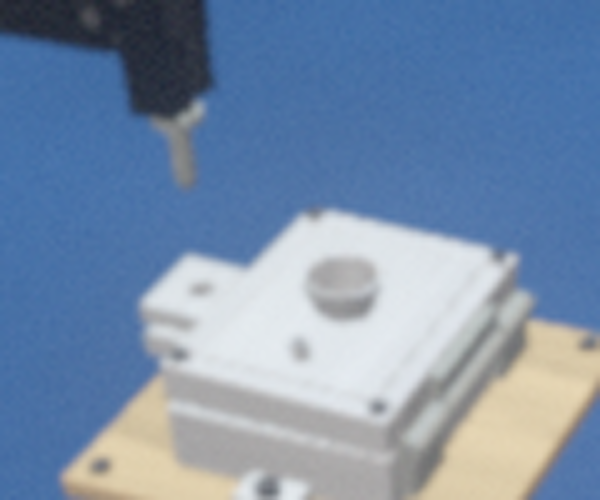

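Call:
servo_tool --steps '[0,-0.0018,0,0.01,0,0,-0.0018,0,0.025,0,0,-0.0018,0,0.04,0,0,-0.0018,0,0.048,0,0,-0.0018,0,0.048,0,0,-0.0018,0,0.048,0]'

```text
time: 11.62
position: [0.5876, -0.3208, 0.293]
tool_rot: [0.66, 0.752, 0.0, 0.0]
ft_force: [0.6, 0.0, -1.1]
grip_width: 0.0167
```

```bash
python3 - <<'E'
from h import *
o=get_obs();print(o["position"],o["ft_force"],o["grip_width"],jaw())
C={n:camera(n) for n in("wrist","scene")}
c=C["wrist"];cv2.imwrite("pics/w10.png",cv2.resize(c["pixels"][180:305,220:345],None,fx=6,fy=4.5,interpolation=cv2.INTER_CUBIC))
R=axes();p=np.array(o["position"])
print(proj(c,[p+R@[.0014+.0028,0,.225],[.587,-.3176,.0604]]).round(1))
c=C["scene"];cv2.imwrite("pics/s10.png",cv2.resize(c["pixels"][140:200,165:235],None,fx=8,fy=8,interpolation=cv2.INTER_CUBIC))
print(proj(c,[p+R@[.0014,0,.225],[.587,-.3176,.0604]]).round(1))
E
```

```text
[ 0.58761947 -0.32080335  0.29298336] [ 0.58489262  0.00432343 -1.1288115 ] 0.016716295544508146 0.12990216619938202
[[280.8 229.7]
 [280.2 227.6]]
[[198.6 174.5]
 [199.9 177.3]]
```

View pics/w10.png

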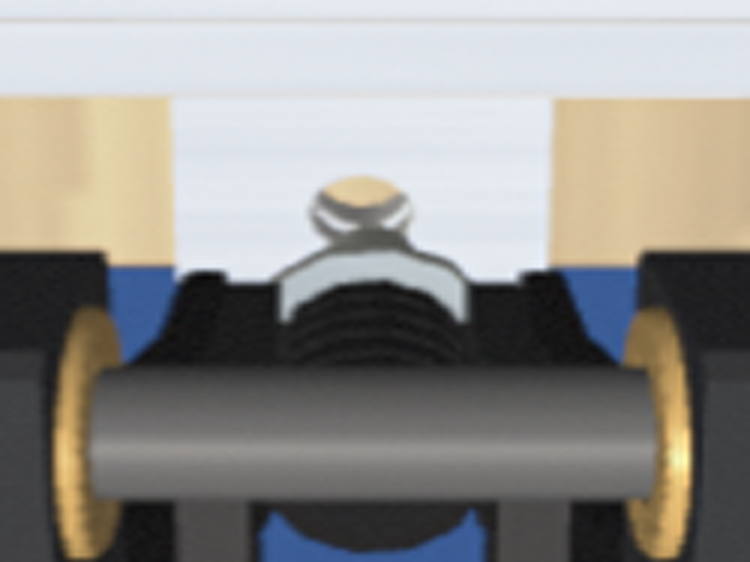

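View pics/s10.png

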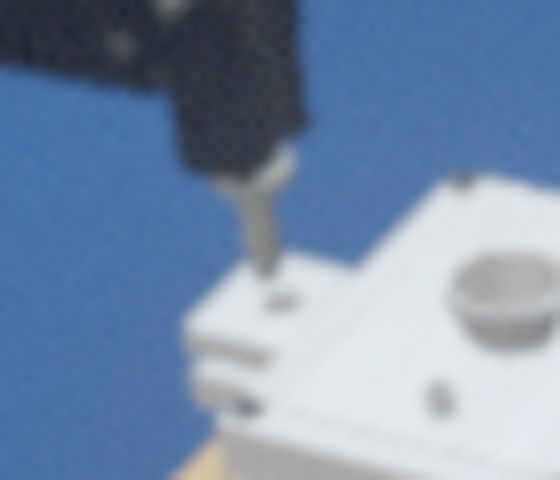

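Call:
servo_tool --steps '[0,0.0018,-0.0007,0,0,0,0.0018,-0.0007,0.004,0,0,0.0018,-0.0007,0.004,0]'

```text
time: 12.1
position: [0.5863, -0.3187, 0.2884]
tool_rot: [0.66, 0.752, -0.0, -0.0]
ft_force: [0.7, -0.4, -0.1]
grip_width: 0.0167
```

```bash
python3 - <<'E'
from h import *
o=get_obs();print(o["position"],o["ft_force"],o["grip_width"],jaw())
C={n:camera(n) for n in("wrist","scene")}
c=C["wrist"];cv2.imwrite("pics/w11.png",cv2.resize(c["pixels"][180:305,220:345],None,fx=6,fy=4.5,interpolation=cv2.INTER_CUBIC))
R=axes();p=np.array(o["position"])
print(proj(c,[p+R@[.0014+.0028,0,.225],[.587,-.3176,.0604]]).round(1))
c=C["scene"];cv2.imwrite("pics/s11.png",cv2.resize(c["pixels"][140:200,165:235],None,fx=8,fy=8,interpolation=cv2.INTER_CUBIC))
print(proj(c,[p+R@[.0014,0,.225],[.587,-.3176,.0604]]).round(1))
E
```

```text
[ 0.58634832 -0.31872421  0.28837346] [ 0.65467744 -0.38437474 -0.092283  ] 0.016668747296768475 0.13000695575665086
[[280.8 229.7]
 [282.  232.9]]
[[200.  176.1]
 [199.9 177.3]]
```

View pics/w11.png

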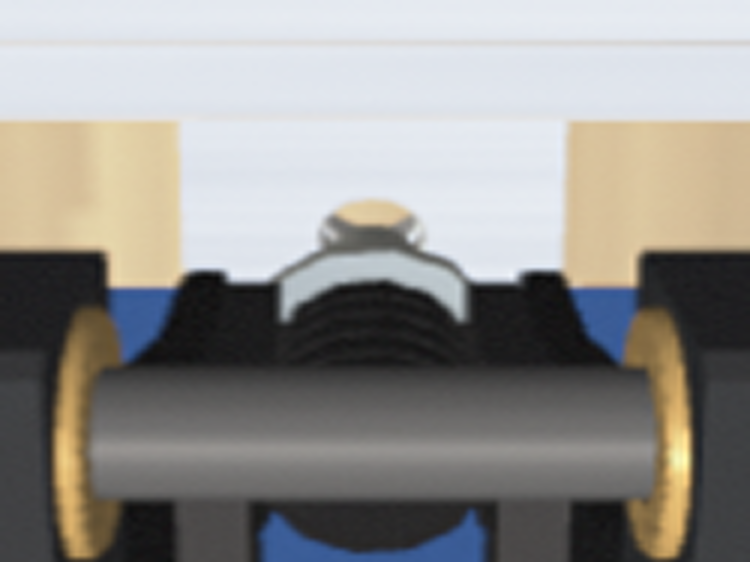

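View pics/s11.png

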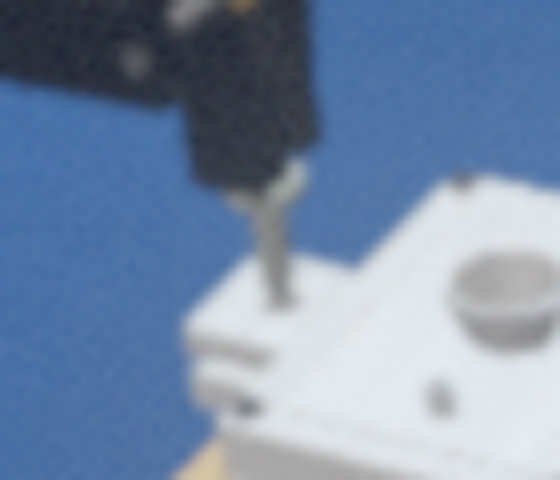

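Call:
servo_tool --steps '[0,0,0,0.003,0,0,0,0,0.006,0,0,0,0,0.009,0,0,0,0,0.009,0]'

```text
time: 12.7
position: [0.5864, -0.3188, 0.2793]
tool_rot: [0.66, 0.752, -0.0, -0.0]
ft_force: [0.3, 0.0, -1.3]
grip_width: 0.0166
```

```bash
python3 - <<'E'
from h import *
o=get_obs();print(o["position"],o["ft_force"],o["moment"],o["grip_width"])
C={n:camera(n) for n in("wrist","scene")}
c=C["wrist"];cv2.imwrite("pics/w12.png",cv2.resize(c["pixels"][180:305,220:345],None,fx=6,fy=4.5,interpolation=cv2.INTER_CUBIC))
c=C["scene"];cv2.imwrite("pics/s12.png",cv2.resize(c["pixels"][140:200,165:235],None,fx=8,fy=8,interpolation=cv2.INTER_CUBIC))
E
```

```text
[ 0.58638285 -0.31881823  0.27926268] [ 0.33300546  0.04098544 -1.31716721] [-0.01255832 -0.03813305 -0.01417777] 0.016619410063855457
```

View pics/w12.png

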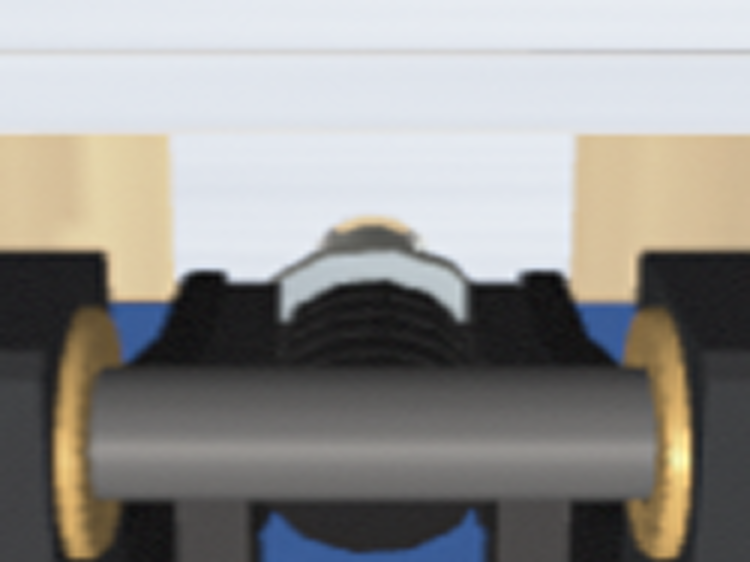

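View pics/s12.png

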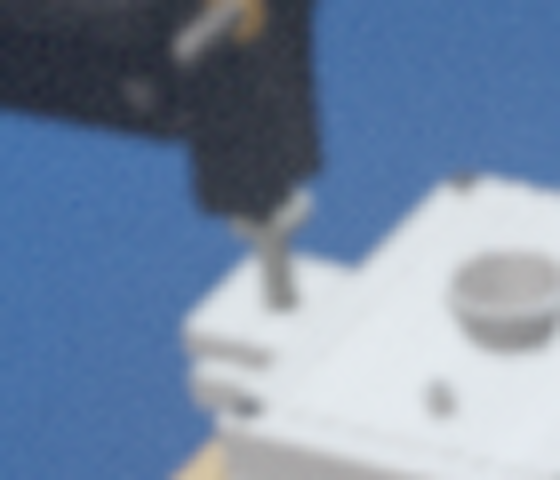

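Call:
servo_tool --steps '[0,0,0,0.004,0,0,0,0,0.007,0,0,0,0,0.01,0,0,0,0,0.012,0,0,0,0,0.014,0,0,0,0,0.014,0]'

```text
time: 13.55
position: [0.5865, -0.3189, 0.2655]
tool_rot: [0.66, 0.752, -0.0, -0.0]
ft_force: [-0.7, -0.5, -1.1]
grip_width: 0.0163
```

Call:
servo_tool --steps '[0,0,0,0.003,0,0,0,0,0.006,0,0,0,0,0.009,0,0,0,0,0.012,0,0,0,0,0.012,0]'

```text
time: 14.18
position: [0.5864, -0.3188, 0.2533]
tool_rot: [0.66, 0.752, -0.0, -0.0]
ft_force: [-0.1, 0.1, -1.7]
grip_width: 0.0164
```

Call:
servo_tool --steps '[0,0,0,0.002,0,0,0,0,0.004,0,0,0,0,0.006,0,0,0,0,0.007,0,0,0,0,0.007,0]'

```text
time: 14.8
position: [0.5866, -0.3191, 0.2476]
tool_rot: [0.66, 0.752, -0.0, 0.001]
ft_force: [-2.1, 1.1, 5.3]
grip_width: 0.0166
```

Call:
servo_tool --steps '[0,0,0,0.001,0,0,0,0,0.002,0,0,0,0,0.003,0,0,0,0,0.003,0]'

```text
time: 15.3
position: [0.5866, -0.3192, 0.2458]
tool_rot: [0.66, 0.752, -0.0, 0.001]
ft_force: [-3.4, 2.1, 10.5]
grip_width: 0.0167
```

Call:
servo_tool --steps '[0,0,0,0.0015,0,0,0,0,0.003,0,0,0,0,0.003,0,0,0,0,0.003,0]'

```text
time: 15.8
position: [0.5866, -0.3192, 0.2456]
tool_rot: [0.659, 0.752, -0.0, 0.001]
ft_force: [-6.2, 3.0, 23.8]
grip_width: 0.0165
```

```bash
python3 - <<'E'
from h import *
import pickle
o=get_obs();print(o["position"],o["ft_force"],o["moment"],o["grip_width"])
C={n:camera(n) for n in("wrist","scene","top")};pickle.dump(C,open("c13.pkl","wb"))
c=C["wrist"];cv2.imwrite("pics/w13.png",cv2.resize(c["pixels"][180:305,220:345],None,fx=6,fy=4.5,interpolation=cv2.INTER_CUBIC))
c=C["scene"];cv2.imwrite("pics/s13.png",cv2.resize(c["pixels"][140:240,165:285],None,fx=6,fy=6,interpolation=cv2.INTER_CUBIC))
E
```

```text
[ 0.58663776 -0.31916738  0.24557301] [-6.15040091  2.97968881 23.84957009] [ 0.56098134  1.04068852 -0.02694075] 0.01648859639350286
```

View pics/w13.png

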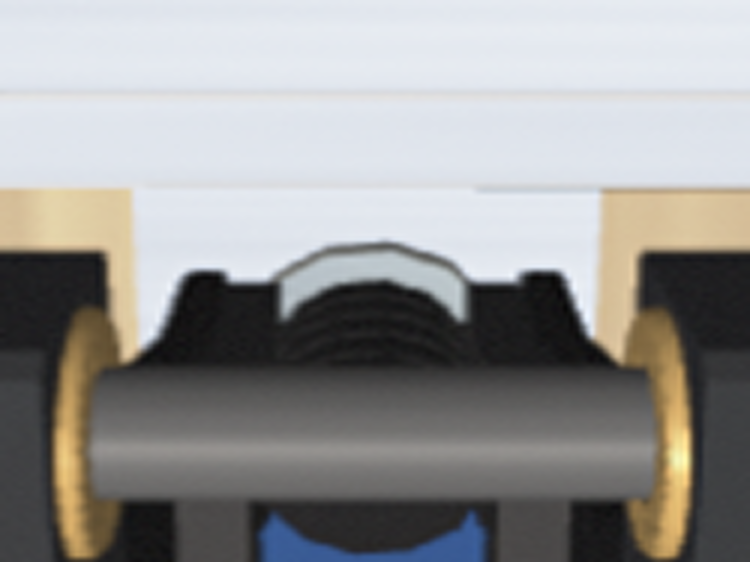

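View pics/s13.png

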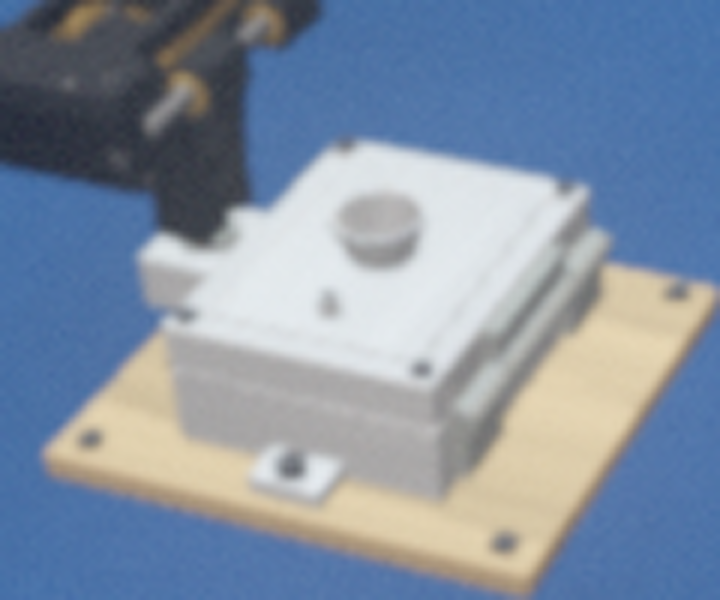

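Call:
servo_tool --steps '[0,0,0,-0.0005,0,0,0,0,-0.0005,0,0,0,0,-0.0005,0,0,0,0,-0.0005,0,0,0,0,-0.0005,0,0,0,0,-0.0005,0]'

```text
time: 16.7
position: [0.5866, -0.3192, 0.2456]
tool_rot: [0.66, 0.752, -0.0, 0.001]
ft_force: [-5.7, 1.6, 21.4]
grip_width: 0.0167
```

Steady at about 21 N, and the lid seats hard shut with no drift. Handing in.

```bash
python3 - <<'E'
from h import *
hand_in()
o=get_obs();print(o["time"],o["position"],o["ft_force"],o["grip_width"])
E
```

```text
the job is handed in; nothing more can be done
the job is handed in; nothing more can be done
```

The job is handed in at about 16.8 s of the 53 s allowed. The lid is shut, the pin is through both lugs, and the arm is still gripping it and pushing down. No verdict was given, so success rests on my own checks.

- **Lid:** I pushed it shut with closed fingers on the lug, and it stayed on the lifters when I moved away.
- **Pin:** I lifted it from the block, lined it up over the hole with the wrist and scene cameras, and lowered it through both lugs with no noticeable resistance.
- **Final push:** The hand stopped at z = 0.2456 m, against about 0.246 m expected for a fully shut lid, and did not sink further when the push went from 10 N to 24 N. I handed in with it holding steady at about 21 N, with a grip setting of 60 N.
- **Last pictures:** No gap shows between the halves. The collar is down on the lug, and the pin has not shifted in the grip.
- **Small disagreements:**
  - There was a side force of about 6 N at the end.
  - Different features of the pin put it 1.0 to 2.2 mm off the grasp centre; I used 1.4 mm.
  - The fingers read 16.7 mm on the 18 mm handle.

I kept clear of the spatula and the bones, but did not check their positions in the final pictures. Reading the state after hand-in was refused, so the last values are from just before.

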